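# Feel out the sound machine foot and fit it

### The arm

A 7-joint arm with a two-finger parallel gripper is mounted at the origin on a cart in front of the work surface, level with it; the furniture and walls round the work are solid. World frame = base frame: x ahead of the robot, y to its left, z up, the work surface at z = 0. Lengths are in m, angles in rad, forces in N, time in s.
With the tool pointing down it reaches from about 0.4 to 0.85 m from the base axis. Payload 10.4 kg.
Tool frame: the origin (TCP) lies between the finger pads; the fingertips stand ahead of it and the grasp point (between the pads) lies 3 mm ahead of it (r.tips_ahead is the z of the fingertips in the tool frame, in m); z points along the fingers, y is the line along which they close (so a half turn about z gives the same grasp; the last joint's range is limited). The gripper opens to 87 mm and grips with 3 to 60 N. Pads are 19 mm wide; open, the fingers measure 117 mm over their backs; the gripper's body (75 mm by 190 mm) begins 51 mm behind the grasp point.
Start: joints at [1.082, 0.332, -0.065, 1.46, 0.022, 1.35, -0.088], TCP at [0.281, -0.558, 0.215] pointing down, gripper open.
Joint ranges: [-2.6, 2.6], [-0.5, 2.12], [-1.47, 1.34], [0.16, 2.42], [-1.27, 4.41], [0.06, 2.06], [-2.6, 2.6]. Speed limits (rad/s): [2.22, 2.22, 2.79, 2.79, 3.14, 3.14, 3.14].

### API

Orientations are given as a unit quaternion [x, y, z, w].
In Python, from bench import telemetry, camera, get_calibration, r gives the robot as it stands.
- The arm moves only by the tool drive_tool, never from a script. Its argument "series" is one flat list of numbers, 7 for each row, row after row: the turn, a rotation vector about the tool's x, y, z in units of 5 degrees (1.0 is 5 degrees), then the shift along the tool's x, y, z in units of 40 mm (1.0 is 40 mm), then the opening, from -1 (shut) to 1 (fully open). A call has 1 to 10 rows; each row is the pose to reach, as a shift and turn from the pose commanded when the call began, along the tool's axes at that moment; what a row does not reach only later rows make up. A row lasts 1/12 s, in which the tool goes at most 41.7 mm and 7.16 degrees, less where a joint would pass 70% of its speed; a pose out of reach is approached as far as the arm can. A call with a gripper value outside its range is refused whole. The fingers move at their own pace and stop on an object; "grip_force" is the grip in N (left out, the last holds). Time passes only in rows, so rows that repeat a pose let the fingers close. It gives the time, the measured TCP pose, the force, the opening and the grip force at its end, in the units of the state.
- telemetry.read_state(): the state, without advancing time (a new reading comes with each control period).
- camera(name): name is "side" or "top" or "wrist"; returns the picture (400x640x3 uint8, red, green, blue); there is no depth.
- get_calibration(name): a dict with "fovy" (degrees; the focal length in pixels is half the picture's height over the tangent of half this angle, whatever the lens; pixels are square), "cx", "cy" (the principal point, pixels), "xyz" and "rotation" of the camera in the world. Camera axes: x right, y up, looking along -z (the intrinsics and any distortion apply to the point x, -y, -z); pixel columns grow to the right and rows downward; lengths in m; the calibration is good to about 2 mm. A picture is of the moment at which its call begins: read the wrist's pose just before it. get_calibration takes no time and is no camera call; for the wrist camera it gives the pose at the moment of the call.
- r.close_job(): hands the job in; it is judged then, once.
The state is a dict: "time": time; "joint_positions": joint angles; "joint_vel": joint speeds; "joint_torque": joint torques, N m; "ee_pos": TCP position; "eef_rot": TCP orientation; "ft_force": force on the tool from outside, world axes, zero at the start; "torque": the same for the moment, N m; "width": finger opening in m; "grip_force": force on a finger pad.
Only numpy, scipy, OpenCV 4.12 (cv2) and the standard library are available. Lean on these libraries where they do the work, as an engineer would, in place of code of your own. Each camera call takes 0.05 s, during which the arm holds its last target. There are 200 camera calls.

### The job

Three machine feet stand in a row on the wooden strip: one has gone soft, one has gone hard, one is sound, and only the feel tells. Press each rubber button straight down 6 mm with the fingertips, hold it a moment and let it up, from the foot nearest the robot to the farthest, never squashing a button to its stop. Then set the one of middling resistance upright and fully home in the round socket of the grey base plate without forcing it, press its button down 6 mm once more to prove it and let it up, and leave the other two in their recesses and all else on the bench where it is.

Things in the scene. Friction and masses are not known exactly. Their poses are not given: they have to be found in the camera images.
- foot_a: one of three machine feet that look exactly alike: upright steel cup 40 mm diameter, 34 mm high (lowest 3 mm chamfered), a dark rubber button 28 mm diameter standing 15 mm out of its top (49 mm in all), 140 g. Origin: centre of the underside, z up. Which foot stands in which recess, and which is soft, sound or hard, cannot be seen
- foot_b: one of three machine feet that look exactly alike: upright steel cup 40 mm diameter, 34 mm high (lowest 3 mm chamfered), a dark rubber button 28 mm diameter standing 15 mm out of its top (49 mm in all), 140 g. Origin: centre of the underside, z up. Which foot stands in which recess, and which is soft, sound or hard, cannot be seen
- foot_c: one of three machine feet that look exactly alike: upright steel cup 40 mm diameter, 34 mm high (lowest 3 mm chamfered), a dark rubber button 28 mm diameter standing 15 mm out of its top (49 mm in all), 140 g. Origin: centre of the underside, z up. Which foot stands in which recess, and which is soft, sound or hard, cannot be seen
- foot_a_crown (a point): centre of the flat top of the rubber button of foot_a, 49 mm above the cup's underside when free. The button slides straight down into the cup and springs back: it starts to give at about 2 N; 6 mm in it pushes back with about 3 N (gone soft), 6 N (sound) or 11 N (gone hard); its stop is at 12.5 mm
- foot_b_crown (a point): centre of the flat top of the rubber button of foot_b, 49 mm above the cup's underside when free. The button slides straight down into the cup and springs back: it starts to give at about 2 N; 6 mm in it pushes back with about 3 N (gone soft), 6 N (sound) or 11 N (gone hard); its stop is at 12.5 mm
- foot_c_crown (a point): centre of the flat top of the rubber button of foot_c, 49 mm above the cup's underside when free. The button slides straight down into the cup and springs back: it starts to give at about 2 N; 6 mm in it pushes back with about 3 N (gone soft), 6 N (sound) or 11 N (gone hard); its stop is at 12.5 mm
- strip: fixed dark wooden strip 215x66x12 mm, its long x axis pointing roughly away from the robot; round recesses 45 mm diameter, 3 mm deep at x = -70, 0, +70 mm; a foot stands in each, its underside 9 mm above the bench. Origin: centre of the underside
- base_plate: fixed grey machine base plate 86x86x14.5 mm with a small bolt head (2.7 mm high) at each corner and one round socket in its centre, 43.5 mm diameter (2 mm chamfer at the mouth), 8.5 mm deep, its floor 6 mm above the bench. Origin: centre of the underside, z up
- offcut: small pale wood offcut 45x75x18 mm lying behind the base plate; bystander; origin under its centre
- dog_tall: round wooden bench dog 39 mm diameter, 56 mm tall, behind the vice; bystander; origin under its centre
- dog_short: round wooden bench dog 41 mm diameter, 22 mm tall, near the robot; bystander; origin under its centre
- sanding_block: painted sanding block 46x103x42 mm, to the left of the strip; bystander; origin under its centre
- screw_tin: round open tin 67 mm diameter, 32 mm tall, to the left of the strip; bystander; origin under its centre
- pencil: pencil 177x12x8 mm near the front of the bench; bystander; origin under its centre

How it is judged:
By the outcome, as a careful person would: the job done as asked, in the order asked, and still so for the second after the job is handed in, with the robot touching nothing.
It also fails if it takes over 72 s, if anything falls off the work surface, if the arm or the gripper's body presses on something with over 40 N, if the wrist force passes 120 N, or if a joint passes its speed limit or range.

## Working session

There is one attempt and no reset: what is moved stays moved. The work goes in short steps, Python scripts to look and compute and a tool call to move; the robot and the scene stay as the last step left them, time stands still between calls to the robot, and variables do not carry over. Pictures are saved under pics/ and viewed, at most 10 in all, crops included, and the job is handed in when it is done.

Besides the shell and the picture viewer there is one more tool, called after "Emit:" as name(argument=value, ...) on one line, values as JSON. drive_tool: Moves the arm, as the interface text tells. Its arguments: {"type":"object","properties":{"series":{"type":"array"},"grip_force":{"type":"number"}},"required":["series"]}

```bash
ls; mkdir -p pics
python3 - <<'E'
from bench import telemetry, camera, get_calibration, r
import cv2, numpy as np
for n in ("top","side"):
    cv2.imwrite(f"pics/{n}0.png", camera(n)[:,:,::-1]); print(n,get_calibration(n))
print(get_calibration("wrist")); print(r.tips_ahead, telemetry.read_state())
E
```

```text
pics
top {'fovy': 56.56535550301585, 'cx': 318.9306455379515, 'cy': 194.57399868388632, 'xyz': array([0.31985747, 0.28935533, 0.91712473]), 'rotation': array([-0.07685809,  0.06304563,  0.70417566, -0.70303252])}
side {'fovy': 43.34870069390671, 'cx': 325.25292052341774, 'cy': 207.51669137811214, 'xyz': array([ 0.43623793, -0.78283718,  0.50624171]), 'rotation': array([ 0.55845742, -0.02085232, -0.01378498,  0.82915648])}
{'fovy': 64.4795185862838, 'cx': 318.47539068979626, 'cy': 199.67863999682865, 'xyz': array([ 0.34957173, -0.52361186,  0.3834462 ]), 'rotation': array([-0.12055005,  0.07482592, -0.52021307,  0.84216811])}
0.022 {'time': 0.1, 'joint_positions': array([ 1.08239549,  0.33281279, -0.06470111,  1.46085533,  0.02157877,
        1.3498736 , -0.08851668]), 'joint_vel': array([-2.38896074e-04, -2.91907150e-04,  3.82207035e-05,  1.68994278e-04,
        6.06768010e-04, -2.73997463e-04,  6.71851842e-04]), 'joint_torque': array([-2.22901572e-04, -6.24547362e+01,  2.36317719e-02, -3.90720606e+01,
       -6.14792691e-02,  3.66216945e-02,  2.63985527e-05]), 'ee_pos': array([ 0.28055996, -0.55810136,  0.21463187]), 'eef_rot': array([ 9.73001008e-01,  2.30800012e-01, -1.61505612e-04, -6.06242449e-04]), 'ft_force': array([-0.1999898 , -0.01206352, -0.32442022]), 'torque': array([-0.03624757,  0.04058513, -0.02653975]), 'grip_force': 0.0, 'width': 0.08666416774030641}
```

View pics/top0.png

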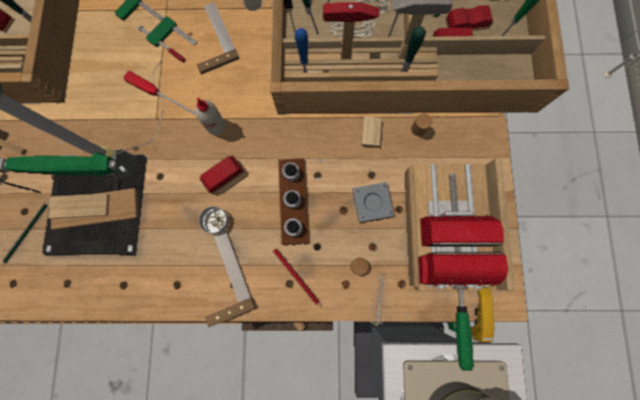

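View pics/side0.png

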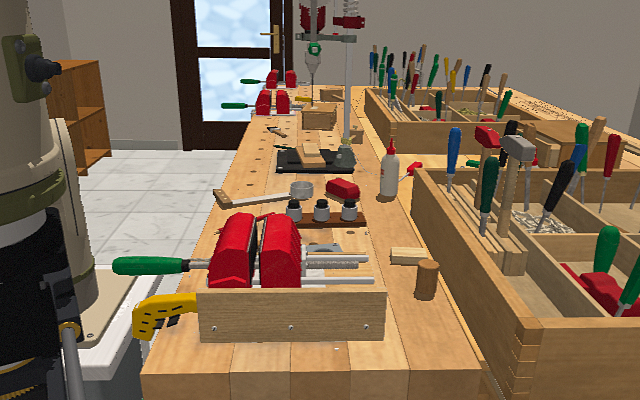

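Top view: feet buttons at about (291,171), (291,198), (292,227), socket at about (374,202), and the vice to the right at (460,240). I'll enlarge the relevant part and compute rough positions.

```bash
cat > h.py <<'E'
from bench import telemetry, camera, get_calibration, r
import cv2, numpy as np
from scipy.spatial.transform import Rotation as R
def ray(n,u,v,z,c=None):
    c=c or get_calibration(n); f=200/np.tan(np.radians(c['fovy'])/2)
    d=R.from_quat(c['rotation']).apply([(u-c['cx'])/f,-(v-c['cy'])/f,-1]); return c['xyz']+d*(z-c['xyz'][2])/d[2]
def proj(n,P,c=None):
    c=c or get_calibration(n); f=200/np.tan(np.radians(c['fovy'])/2)
    p=R.from_quat(c['rotation']).inv().apply(np.array(P)-c['xyz']); return np.array([c['cx']-f*p[...,0]/p[...,2], c['cy']+f*p[...,1]/p[...,2]]).T
E
python3 - <<'E'
from h import *
np.set_printoptions(precision=4,suppress=True)
for u,v,z in [(291,171,.058),(291,198,.058),(292,227,.058),(374,202,.0145),(280,160,.012),(304,160,.012),(310,243,.012),(282,245,.012),(372,132,.018),(423,121,.056),(360,267,.022),(503,215,.15),(505,268,.15),(465,365,.1)]:
    print(u,v,ray("top",u,v,z))
im=cv2.imread("pics/top0.png")[145:260,265:405]
cv2.imwrite("pics/crop.png",cv2.resize(im,None,fx=5,fy=5,interpolation=cv2.INTER_CUBIC))
E
```

```text
291 171 [0.5502 0.3731 0.058 ]
291 198 [0.4844 0.3721 0.058 ]
292 227 [0.4159 0.3687 0.058 ]
374 202 [0.482  0.1716 0.0145]
280 160 [0.5915 0.406  0.012 ]
304 160 [0.5911 0.345  0.012 ]
310 243 [0.3821 0.3288 0.012 ]
282 245 [0.3774 0.3966 0.012 ]
372 132 [0.6625 0.1719 0.018 ]
423 121 [0.6755 0.0516 0.056 ]
360 267 [0.325 0.21  0.022]
503 215 [ 0.4296 -0.0752  0.15  ]
505 268 [ 0.3224 -0.0689  0.15  ]
465 365 [0.1285 0.0074 0.1   ]
```

View pics/crop.png

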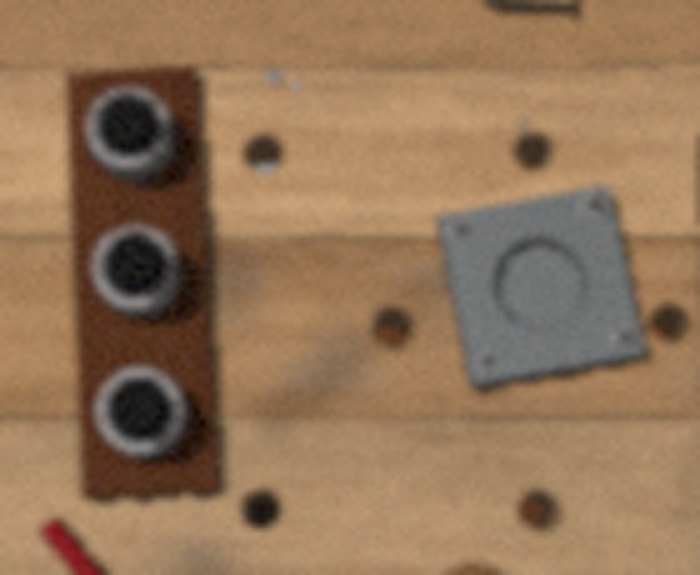

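Emit:
drive_tool(series=[0,0,-1.4,0.4,0,-1.0,-1,0,0,-2.8,1.0,-0.2,-2.0,-1,0,0,-4.2,1.8,-0.6,-2.6,-1,0,0,-5.6,2.7,-1.1,-3.0,-1,0,0,-7,3.5,-1.6,-3.2,-1,0,0,-8.4,4.4,-2.1,-3.4,-1,0,0,-9.8,5.3,-2.6,-3.4,-1,0,0,-11.2,6.1,-3.1,-3.4,-1,0,0,-12.6,7,-3.6,-3.4,-1,0,0,-14,7.8,-4.1,-3.4,-1])

```text
time: 0.93
ee_pos: [0.4867, -0.2696, 0.3512]
eef_rot: [0.662, 0.749, -0.0, -0.0]
ft_force: [1.0, -0.5, -0.1]
width: 0.0281
grip_force: 0.0
```

```bash
cat >> h.py <<'E'
def goal(P,yawdeg):
    "units for the next call to reach world P with tool down at yaw"
    s=telemetry.read_state(); q=R.from_quat(s['eef_rot'])
    t=R.from_euler('z',yawdeg,degrees=True)*R.from_euler('x',180,degrees=True)
    return np.r_[np.degrees((q.inv()*t).as_rotvec())/5, q.inv().apply(np.array(P)-s['ee_pos'])/.04].round(3)
np.set_printoptions(precision=4,suppress=True)
E
python3 - <<'E'
from h import *
for u,v,z in [(290.6,169,.058),(291.4,197.6,.058),(292.4,225.6,.058),(372.6,201.4,.0145)]: print(ray("top",u,v,z))
print(goal([.50,.15,.33],180),goal([.47,.33,.25],180),telemetry.read_state()['ee_pos'],telemetry.read_state()['joint_positions'])
E
```

```text
[0.5551 0.3741 0.058 ]
[0.4854 0.3712 0.058 ]
[0.4192 0.3679 0.058 ]
[0.4835 0.175  0.0145]
[ -0.001  -0.001 -16.589  10.369   1.62    0.531] [ -0.001  -0.001 -16.589  14.927   1.428   2.531] [ 0.4867 -0.2696  0.3512] [ 0.776   0.1707 -0.41    1.3902  0.0678  1.5946  0.4961]
```

Emit:
drive_tool(series=[0,0,-1.4,1.0,0.2,0,-1,0,0,-2.8,2.0,0.3,0,-1,0,0,-4.2,3.0,0.5,0,-1,0,0,-5.6,4.0,0.6,0,-1,0,0,-7,5,0.8,0,-1,0,0,-8.4,6,1,0,-1,0,0,-9.8,7,1.1,0,-1,0,0,-11.2,8,1.3,0,-1,0,0,-12.6,9,1.5,0,-1,0,0,-13.8,10,1.6,0,-1])

```text
time: 1.77
ee_pos: [0.5026, 0.1347, 0.3512]
eef_rot: [0.122, 0.993, -0.0, 0.0]
ft_force: [1.6, 0.2, -0.5]
width: 0.0005
grip_force: 0.0
```

Run:
```python
from h import *
s=telemetry.read_state(); c=get_calibration("wrist"); im=camera("wrist")
cv2.imwrite("pics/w1.png",im[:,:,::-1]); np.save("w1.npy",c,allow_pickle=True)
T=R.from_quat(s['eef_rot']); print(s['ee_pos'],s['joint_positions'],T.inv().apply(R.from_quat(c['rotation']).apply([0,0,-1])),T.inv().apply(c['xyz']-s['ee_pos']), c['xyz'],c['rotation'])
print(proj("wrist",[[.4835,.175,.0145]],c),goal([.50,.37,.26],180))
```

```text
[0.5026 0.1347 0.3512] [ 0.3848  0.128  -0.8072  1.4629  0.0926  1.5898  0.9102] [-0.2814 -0.0009  0.9596] [ 0.0771  0.     -0.1688] [0.4278 0.1534 0.52  ] [-0.1124 -0.0873  0.6088  0.7804]
[[340.6146 138.9264]] [ 0.037 -0.007 -2.603  1.285  5.505  2.3  ]
```

View pics/w1.png

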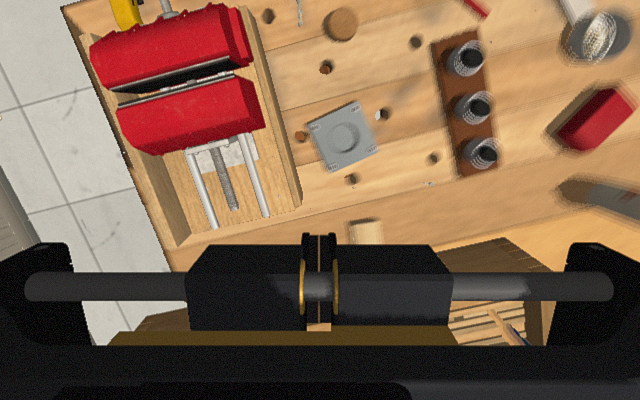

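Wrist view: socket near (343,136), feet at (463,58), (474,107), (484,152), blurred by motion. Next I hover over the feet and take a still picture.

Emit:
drive_tool(series=[0,0,-0.6,0.3,1,0.4,-1,0,0,-1.2,0.6,2,0.8,-1,0,0,-1.8,0.9,3,1.2,-1,0,0,-2.4,1,4,1.6,-1,0,0,-2.6,0.9,5,1.8,-1,0,0,-2.6,0.8,5.6,1.8,-1,0,0,-2.6,0.8,5.6,1.8,-1,0,0,-2.6,0.8,5.6,1.8,-1])

```text
time: 2.48
ee_pos: [0.5262, 0.3598, 0.2776]
eef_rot: [0.01, 1.0, 0.0, -0.002]
ft_force: [0.3, -0.7, -0.3]
width: 0.0002
grip_force: 0.0
```

Run:
```python
from h import *
s=telemetry.read_state(); c=get_calibration("wrist"); im=camera("wrist")
cv2.imwrite("pics/w2.png",im[:,:,::-1]); np.save("c2.npy",c,allow_pickle=True)
print(s['ee_pos'],s['joint_positions'],s['ft_force'])
print(proj("wrist",[[.5551,.3741,.058],[.4854,.3712,.058],[.4192,.3679,.058]],c))
```

```text
[0.5262 0.3598 0.2776] [-0.0587  0.4732 -0.8886  1.2859  0.359   1.5472  0.6517] [ 0.3315 -0.7389 -0.2572]
[[330.4899 194.0906]
 [327.461  138.4648]
 [323.8122  80.1755]]
```

View pics/w2.png

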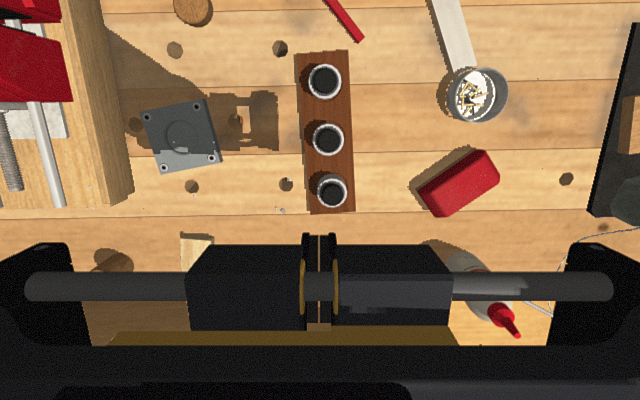

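Still view: feet rings at about (325,80), (328,139), (332,190); socket at (179,136). Now I refine numerically.

Run:
```python
from h import *
im=cv2.imread("pics/w2.png"); c=np.load("c2.npy",allow_pickle=True).item()
ct=get_calibration("top")
def ring(I,n,c,u,v,h,z,lo=130):
    g=I[v-h:v+h,u-h:u+h].astype(int); m=((g.min(2)>lo)&(np.ptp(g,axis=2)<40)).astype(np.uint8)
    k,_=cv2.findContours(m,cv2.RETR_EXTERNAL,cv2.CHAIN_APPROX_NONE); k=max(k,key=cv2.contourArea)
    (x,y),a,t=cv2.fitEllipse(cv2.convexHull(k)); p=(x+u-h,y+v-h); print(n,np.array(p),a,ray(n,*p,z,c))
for u,v in [(325,80),(328,139),(332,190)]: ring(im,"wrist",c,u,v,26,.043)
g=cv2.cvtColor(im,cv2.COLOR_BGR2GRAY)
big=cv2.resize(im[90:185,130:235],None,fx=5,fy=5,interpolation=cv2.INTER_CUBIC)
b2=cv2.resize(im[55:215,290:370],None,fx=3,fy=3,interpolation=cv2.INTER_CUBIC)
o=np.zeros((max(big.shape[0],b2.shape[0]),big.shape[1]+b2.shape[1],3),np.uint8); o[:big.shape[0],:big.shape[1]]=big;o[:b2.shape[0],big.shape[1]:]=b2
cv2.imwrite("pics/crop2.png",o)
```

```text
wrist [324.6337  81.0059] (32.46232223510742, 34.77729034423828) [0.419  0.3691 0.043 ]
wrist [327.9993 139.1533] (30.901763916015625, 31.643115997314453) [0.4876 0.3722 0.043 ]
wrist [331.7227 192.3843] (28.801225662231445, 29.69745635986328) [0.5569 0.3762 0.043 ]
```

View pics/crop2.png

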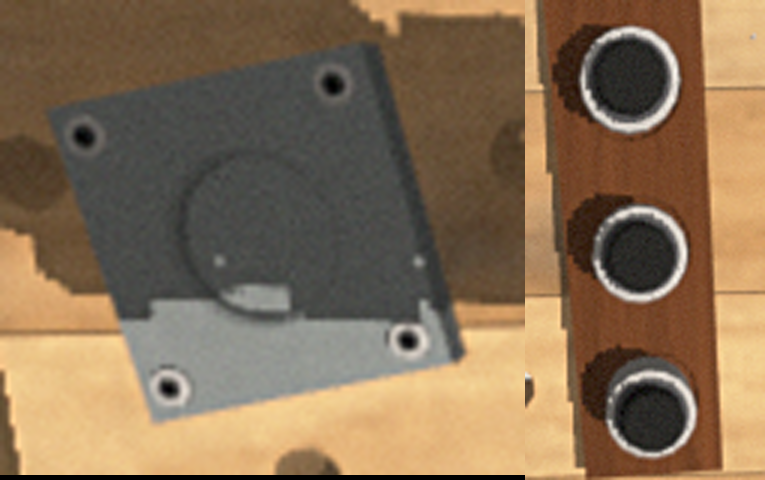

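Run:
```python
from h import *
c=np.load("c2.npy",allow_pickle=True).item()
print("socket",ray("wrist",179.2,137.05,.0172,c))
for p in [(84,136),(332,84),(407,341),(169,388)]: print(ray("wrist",129.6+p[0]/5,89.6+p[1]/5,.0172,c))
print(goal([.419,.369,.095],180))
```

```text
socket [0.4831 0.1745 0.0172]
[0.4561 0.1353 0.0172]
[0.4444 0.202  0.0172]
[0.5117 0.2137 0.0172]
[0.5231 0.1471 0.0172]
[-0.004 -0.018 -0.251  2.694  0.212  4.593]
```

Emit:
drive_tool(series=[0,0,-0.25,0.9,0.1,0.4,-1,0,0,-0.25,1.7,0.2,1,-1,0,0,-0.25,2.4,0.2,1.7,-1,0,0,-0.25,2.7,0.21,2.6,-1,0,0,-0.25,2.7,0.21,3.5,-1,0,0,-0.25,2.7,0.21,4.3,-1,0,0,-0.25,2.7,0.21,4.6,-1,0,0,-0.25,2.7,0.21,4.6,-1,0,0,-0.25,2.7,0.21,4.6,-1])

```text
time: 3.28
ee_pos: [0.4202, 0.3684, 0.0966]
eef_rot: [0.001, 1.0, 0.0, 0.0]
ft_force: [-0.0, 0.3, 0.8]
width: 0.0006
grip_force: 0.0
```

Run:
```python
from h import *
s=telemetry.read_state();print(s['ee_pos'],s['ft_force'],s['joint_positions'],goal([.419,.369,.080],180),goal([.419,.369,.074],180))
```

```text
[0.4202 0.3684 0.0966] [-0.0241  0.2533  0.7936] [-0.0551  0.4356 -0.9097  1.7435  0.3747  1.1467  0.4913] [ 0.003  0.01  -0.028  0.031  0.015  0.416] [ 0.003  0.01  -0.028  0.031  0.015  0.566]
```

Emit:
drive_tool(series=[0,0,0,0.03,0.01,0.2,-1,0,0,0,0.03,0.01,0.35,-1,0,0,0,0.03,0.01,0.42,-1,0,0,0,0.03,0.01,0.47,-1,0,0,0,0.03,0.01,0.52,-1,0,0,0,0.03,0.01,0.56,-1,0,0,0,0.03,0.01,0.56,-1,0,0,0,0.03,0.01,0.56,-1,0,0,0,0.03,0.01,0.56,-1])

```text
time: 4.03
ee_pos: [0.4183, 0.3693, 0.0731]
eef_rot: [0.0, 1.0, 0.0, 0.0]
ft_force: [-0.7, 0.0, -1.1]
width: 0.0002
grip_force: 0.0
```

Run:
```python
from h import *
s=telemetry.read_state();print(s['ee_pos'],s['ft_force'],s['torque'],goal([.419,.369,.074],180))
```

```text
[0.4183 0.3693 0.0731] [-0.68    0.0273 -1.0518] [ 0.134  -0.0495  0.0523] [ 0.001  0.002 -0.011 -0.019 -0.007 -0.023]
```

```bash
cat >> h.py <<'E'
def avg(n=8):
    a=[]
    for i in range(n):
        camera("top"); s=telemetry.read_state(); a.append(np.r_[s['ft_force'],s['ee_pos']])
    a=np.array(a); print(s['time'],a.mean(0),a[:,2].round(1))
E
python3 - <<'E'
from h import *
avg(6)
E
```

```text
4.3333 [-0.2968  0.0655 -0.0407  0.4183  0.3692  0.073 ] [ 0.4 -0.2  0.  -0.5 -0.  -0. ]
```

Run:
```python
from h import *
print(proj("side",[[.419,.369,.058],[.4183,.3693,.051],[.4875,.3723,.058]]))
im=camera("side")[:,:,::-1]
cv2.imwrite("pics/s2.png",cv2.resize(im[130:250,240:400],None,fx=5,fy=5,interpolation=cv2.INTER_CUBIC)); print(r.tips_ahead)
```

```text
[[293.0331 200.3459]
 [292.7631 202.9568]
 [320.9061 199.8919]]
0.022
```

View pics/s2.png

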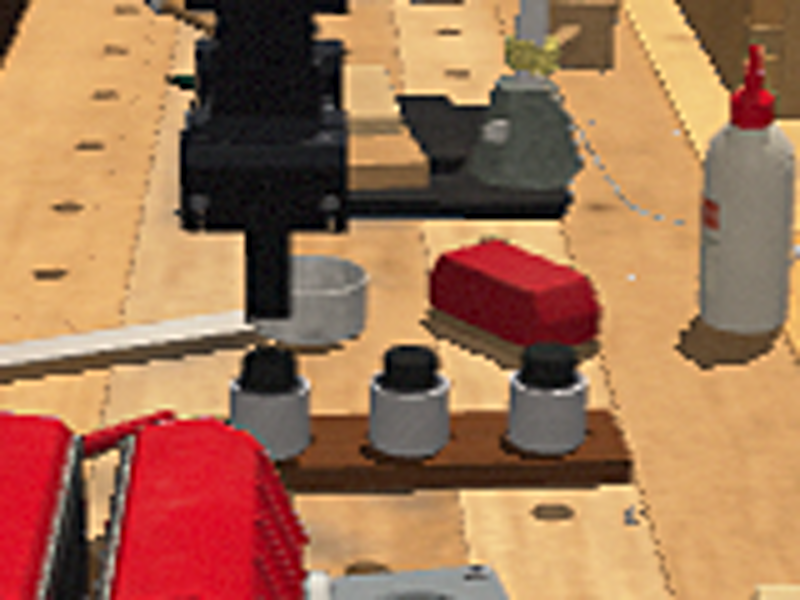

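The side view shows the fingertips (crop (267,318)) about 15 mm above the unpressed near button (crop (265,352)). The force is also zero, so with the fingers shut the tips do not reach as far ahead as r.tips_ahead says. I'll feel for contact in small steps.

Emit:
drive_tool(series=[0,0,0,0,0,0.1,-1,0,0,0,0,0,0.2,-1,0,0,0,0,0,0.25,-1,0,0,0,0,0,0.25,-1])

```text
time: 4.72
ee_pos: [0.4179, 0.3688, 0.0621]
eef_rot: [0.001, 1.0, -0.0, -0.0]
ft_force: [0.0, -0.9, 0.5]
width: 0.0006
grip_force: 0.0
```

Run:
```python
from h import *
avg(4)
```

```text
4.9167 [ 0.222   0.1744 -0.0685  0.4181  0.3692  0.0628] [ 0.3  0.4 -1.1  0.1]
```

Emit:
drive_tool(series=[0,0,0,0,0,0.07,-1,0,0,0,0,0,0.07,-1,0,0,0,0,0,0.07,-1])

```text
time: 5.17
ee_pos: [0.4182, 0.3691, 0.06]
eef_rot: [0.001, 1.0, -0.0, -0.0]
ft_force: [0.2, 0.1, 0.3]
width: 0.0003
grip_force: 0.0
```

Run:
```python
from h import *
avg(4)
```

```text
5.3667 [-0.0967 -0.3355  0.0121  0.4182  0.3692  0.0601] [-0.3 -0.5  0.5  0.4]
```

Emit:
drive_tool(series=[0,0,0,0,0,0.06,-1,0,0,0,0,0,0.06,-1,0,0,0,0,0,0.06,-1])

```text
time: 5.62
ee_pos: [0.4181, 0.3691, 0.0575]
eef_rot: [0.001, 1.0, -0.0, -0.0]
ft_force: [-1.1, -0.1, -0.7]
width: 0.0006
grip_force: 0.0
```

Run:
```python
from h import *
avg(4)
```

```text
5.8167 [-0.3319 -0.3495 -0.0375  0.4182  0.3692  0.0577] [-0.8  0.2  0.   0.4]
```

Emit:
drive_tool(series=[0,0,0,0,0,0.05,-1,0,0,0,0,0,0.05,-1,0,0,0,0,0,0.05,-1])

```text
time: 6.07
ee_pos: [0.4181, 0.3691, 0.0556]
eef_rot: [0.001, 1.0, -0.0, -0.0]
ft_force: [-0.9, -0.3, -0.5]
width: 0.0005
grip_force: 0.0
```

Run:
```python
from h import *
avg(4)
```

```text
6.2667 [-0.6984  0.5235  0.0581  0.4182  0.3692  0.0557] [-0.  -0.4  0.   0.7]
```

Emit:
drive_tool(series=[0,0,0,0,0,0.05,-1,0,0,0,0,0,0.05,-1,0,0,0,0,0,0.05,-1])

```text
time: 6.52
ee_pos: [0.4181, 0.3691, 0.0535]
eef_rot: [0.001, 1.0, -0.0, -0.0]
ft_force: [-0.0, -0.6, 0.6]
width: 0.0002
grip_force: 0.0
```

Run:
```python
from h import *
avg(4)
im=camera("side")[:,:,::-1]
cv2.imwrite("pics/s3.png",cv2.resize(im[160:230,270:360],None,fx=8,fy=8,interpolation=cv2.INTER_CUBIC))
```

```text
6.7167 [-0.0441  0.113   0.3182  0.4182  0.3692  0.0537] [ 0.5 -0.1  1.  -0. ]
```

View pics/s3.png

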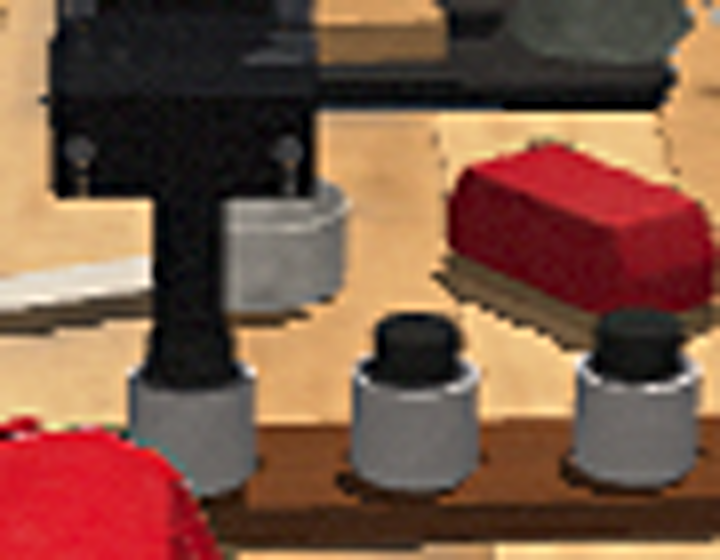

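The side view shows the fingertips just at the near button, TCP z about 0.0535. I'll check the body height to tell a pose offset from a finger-length offset.

Run:
```python
from h import *
for y in (.274,.30,.369):
  for z in (.1,.115,.13): print(y,z,proj("side",[[.418,y,z]]))
c=get_calibration("wrist"); print(c['xyz'],c['rotation'])
im=camera("wrist"); cv2.imwrite("pics/w3.png",im[:,:,::-1])
cw=c
for P in [[.4875,.3723,.058],[.5565,.376,.058],[.4835,.1747,.0172]]: print(proj("wrist",[P],c))
```

```text
0.274 0.1 [[291.9414 198.2562]]
0.274 0.115 [[291.9033 191.9869]]
0.274 0.13 [[291.8649 185.6545]]
0.3 0.1 [[292.1128 194.1868]]
0.3 0.115 [[292.0764 188.029 ]]
0.3 0.13 [[292.0396 181.8105]]
0.369 0.1 [[292.5348 184.1673]]
0.369 0.115 [[292.5023 178.2874]]
0.369 0.13 [[292.4695 172.3526]]
[0.3411 0.3693 0.2226] [-0.1009 -0.1002  0.699   0.7009]
[[324.02   349.6688]]
[[329.1825 432.4095]]
[[ 59.193 305.693]]
```

Emit:
drive_tool(series=[0,0,0,0,0,0.05,-1,0,0,0,0,0,0.05,-1,0,0,0,0,0,0.05,-1])

```text
time: 7.07
ee_pos: [0.4181, 0.3691, 0.0515]
eef_rot: [0.001, 1.0, -0.0, -0.0]
ft_force: [1.0, -0.5, -0.3]
width: 0.0005
grip_force: 0.0
```

Run:
```python
from h import *
avg(6)
```

```text
7.3667 [-0.0651  0.1061  0.0483  0.4182  0.3692  0.0517] [-0.4 -0.   0.8 -0.1  0.3 -0.3]
```

Emit:
drive_tool(series=[0,0,0,0,0,0.05,-1,0,0,0,0,0,0.05,-1,0,0,0,0,0,0.05,-1])

```text
time: 7.62
ee_pos: [0.4183, 0.3693, 0.0498]
eef_rot: [0.001, 1.0, 0.0, 0.0]
ft_force: [1.1, 0.3, 2.2]
width: 0.0004
grip_force: 1.0
```

Run:
```python
from h import *
avg(6)
```

```text
7.9167 [0.2676 0.1868 1.8901 0.4183 0.3693 0.0498] [1.6 2.5 1.6 1.  2.9 1.8]
```

View pics/w3.png

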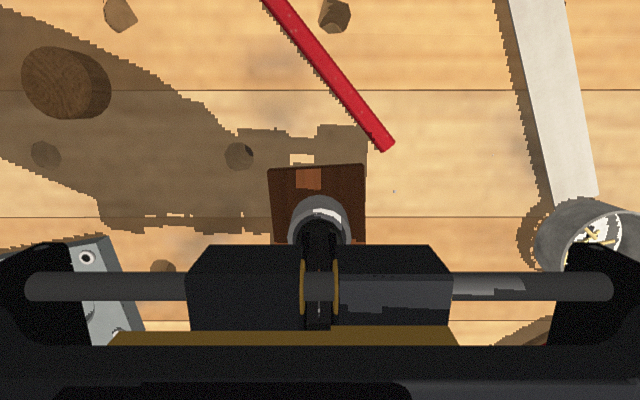

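Contact on the near button at TCP z about 0.050 (1.9 N). I press on from there.

Emit:
drive_tool(series=[0,0,0,0,0,0.05,-1,0,0,0,0,0,0.1,-1,0,0,0,0,0,0.1,-1,0,0,0,0,0,0.1,-1])

```text
time: 8.25
ee_pos: [0.4183, 0.3693, 0.0457]
eef_rot: [0.001, 1.0, 0.0, 0.0]
ft_force: [0.2, 1.5, 2.5]
width: 0.0005
grip_force: 1.4
```

Run:
```python
from h import *
avg(5)
```

```text
8.5 [0.4457 0.9192 3.3632 0.4183 0.3693 0.0458] [3.5 3.5 3.3 3.7 2.9]
```

Emit:
drive_tool(series=[0,0,0,0,0,0.04,-1,0,0,0,0,0,0.04,-1,0,0,0,0,0,0.04,-1])

```text
time: 8.75
ee_pos: [0.4183, 0.3693, 0.0441]
eef_rot: [0.001, 1.0, 0.0, 0.0]
ft_force: [-0.1, 0.4, 3.4]
width: -0.0001
grip_force: 1.6
```

Run:
```python
from h import *
avg(6)
```

```text
9.05 [1.1349 1.1537 3.6124 0.4183 0.3692 0.0442] [3.7 3.8 3.6 3.1 3.6 4. ]
```

Emit:
drive_tool(series=[0,0,0,0,0,-0.1,-1,0,0,0,0,0,-0.3,-1,0,0,0,0,0,-0.6,-1,0,0,0,-0.4,0.02,-0.6,-1,0,0,0,-1.2,0.08,-0.6,-1,0,0,0,-1.73,0.08,-0.6,-1,0,0,0,-1.73,0.08,-0.5,-1,0,0,0,-1.73,0.08,-0.3,-1,0,0,0,-1.73,0.08,-0.23,-1,0,0,0,-1.73,0.08,-0.23,-1])

```text
time: 9.88
ee_pos: [0.4859, 0.3721, 0.0525]
eef_rot: [-0.0, 1.0, -0.001, -0.001]
ft_force: [0.3, 1.1, -0.3]
width: 0.0002
grip_force: 0.0
```

Run:
```python
from h import *
avg(5); print(goal([.4875,.3723,.0505],180))
```

```text
10.1333 [0.4034 0.1998 0.0716 0.4867 0.3725 0.0535] [ 0.7  0.3  0.1 -0.3 -0.4]
[ 0.001  0.005 -0.007 -0.008 -0.005  0.081]
```

Emit:
drive_tool(series=[0,0,0,-0.01,0,0.05,-1,0,0,0,-0.01,0,0.08,-1,0,0,0,-0.01,0,0.08,-1,0,0,0,-0.01,0,0.08,-1])

```text
time: 10.47
ee_pos: [0.4879, 0.3725, 0.0504]
eef_rot: [0.0, 1.0, 0.0, 0.0]
ft_force: [1.2, -0.4, 2.6]
width: 0.0002
grip_force: 1.2
```

Run:
```python
from h import *
avg(5)
```

```text
10.7167 [0.2326 0.6045 2.3398 0.4879 0.3725 0.0503] [2.1 2.2 2.5 2.6 2.3]
```

Emit:
drive_tool(series=[0,0,0,0,0,0.05,-1,0,0,0,0,0,0.1,-1,0,0,0,0,0,0.15,-1,0,0,0,0,0,0.15,-1,0,0,0,0,0,0.15,-1])

```text
time: 11.13
ee_pos: [0.4879, 0.3726, 0.0443]
eef_rot: [0.001, 1.0, 0.0, 0.0]
ft_force: [-0.5, 0.0, 6.2]
width: 0.0005
grip_force: 3.3
```

Run:
```python
from h import *
avg(6)
```

```text
11.4333 [-0.6359  0.1377  6.5316  0.488   0.3726  0.0444] [6.5 6.6 6.3 5.9 7.2 6.6]
```

Middle foot: 6.5 N at about 6.3 mm, so it is the sound one. The near foot gave 3.6 N, so it is soft. Now the far foot.

Emit:
drive_tool(series=[0,0,0,0,0,-0.1,-1,0,0,0,0,0,-0.3,-1,0,0,0,0,0,-0.6,-1,0,0,0,-0.4,0.02,-0.6,-1,0,0,0,-1.2,0.08,-0.6,-1,0,0,0,-1.72,0.09,-0.6,-1,0,0,0,-1.72,0.09,-0.5,-1,0,0,0,-1.72,0.09,-0.3,-1,0,0,0,-1.72,0.09,-0.22,-1,0,0,0,-1.72,0.09,-0.22,-1])

```text
time: 12.27
ee_pos: [0.5551, 0.3757, 0.0519]
eef_rot: [-0.0, 1.0, -0.001, -0.001]
ft_force: [-0.7, 0.9, 0.2]
width: 0.0001
grip_force: 0.0
```

Run:
```python
from h import *
avg(5); print(goal([.5567,.376,.0505],180))
```

```text
12.5167 [-0.1231  0.153   0.0772  0.5559  0.376   0.0531] [-0.1 -0.4  0.8 -0.   0.2]
[ 0.     0.004 -0.006 -0.009 -0.001  0.072]
```

Emit:
drive_tool(series=[0,0,0,0,0,0.04,-1,0,0,0,0,0,0.08,-1,0,0,0,0,0,0.08,-1,0,0,0,0,0,0.08,-1])

```text
time: 12.85
ee_pos: [0.5567, 0.3761, 0.0501]
eef_rot: [0.001, 1.0, 0.0, 0.0]
ft_force: [-0.5, -0.1, 3.3]
width: 0.0004
grip_force: 1.9
```

Run:
```python
from h import *
avg(4)
```

```text
13.05 [-0.1955 -0.0435  4.0434  0.5567  0.376   0.05  ] [4.1 3.9 4.4 3.7]
```

Emit:
drive_tool(series=[0,0,0,0,0,0.05,-1,0,0,0,0,0,0.1,-1,0,0,0,0,0,0.13,-1,0,0,0,0,0,0.13,-1,0,0,0,0,0,0.13,-1])

```text
time: 13.47
ee_pos: [0.5569, 0.3761, 0.0454]
eef_rot: [0.001, 1.0, 0.0, 0.0]
ft_force: [-2.7, -1.3, 10.9]
width: 0.0004
grip_force: 5.3
```

Run:
```python
from h import *
avg(6)
```

```text
13.7667 [-1.9968 -1.4168 10.8669  0.5568  0.3762  0.0455] [10.7 10.9 11.5 11.3 10.5 10.3]
```

Emit:
drive_tool(series=[0,0,0,0,0,0.01,-1,0,0,0,0,0,0.01,-1,0,0,0,0,0,-0.2,-1,0,0,0,0,0,-0.8,-1,0,0,0,0.5,0,-1.4,0,0,0,0,1.3,-0.09,-1.4,0.4,0,0,0,1.72,-0.09,-1.4,0.4,0,0,0,1.72,-0.09,-1.4,0.4,0,0,0,1.72,-0.09,-1.4,0.4,0,0,0,1.72,-0.09,-1.4,0.4])

```text
time: 14.6
ee_pos: [0.4886, 0.3717, 0.1002]
eef_rot: [0.001, 1.0, -0.0, 0.0]
ft_force: [0.0, -0.0, -0.3]
width: 0.0323
grip_force: 0.0
```

Run:
```python
from h import *
avg(4); s=telemetry.read_state(); print(s['width'],s['ee_pos'],s['joint_positions'],r.tips_ahead)
a=camera("side")[:,:,::-1][150:230,270:370]; b=camera("wrist")[:,:,::-1][0:340,:]
a=cv2.resize(a,None,fx=3.8,fy=3.8,interpolation=cv2.INTER_CUBIC); b=b[:,180:460]
H=max(a.shape[0],b.shape[0]); o=np.zeros((H,a.shape[1]+b.shape[1],3),np.uint8); o[:a.shape[0],:a.shape[1]]=a;o[:b.shape[0],a.shape[1]:]=b
cv2.imwrite("pics/o.png",o); print(a.shape,b.shape)
for y in (.328,.342): print([proj("side",[[.488,y,z]]) for z in (s['ee_pos'][2]-.022,s['ee_pos'][2],s['ee_pos'][2]+.007)])
```

```text
14.8 [ 0.1261 -0.0712  0.103   0.4886  0.3719  0.1001] [ 0.2 -0.3  0.   0.5]
0.04852001302765839 [0.4884 0.3721 0.1001] [-0.078   0.5412 -0.8568  1.5924  0.4293  1.2073  0.5492] 0.022
(304, 380, 3) (340, 280, 3)
[array([[321.9666, 198.738 ]]), array([[322.1231, 190.0054]]), array([[322.1734, 187.2013]])]
[array([[321.7319, 196.6336]]), array([[321.8852, 187.9812]]), array([[321.9344, 185.203 ]])]
```

View pics/o.png

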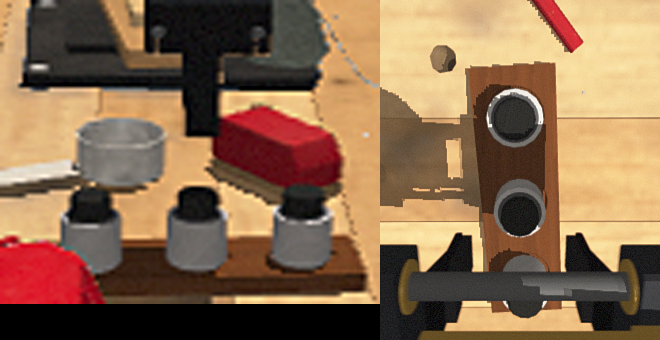

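The side view shows the open tips at z about 0.106 with TCP at 0.100. So the real tips sit about 7 mm behind the reported TCP (tip z ≈ ee_z + 0.007), consistent with the contact heights. I use that to grasp the middle foot with tips at z ≈ 0.021.

Emit:
drive_tool(series=[0,0,0,0.02,0.01,0.2,0.4,0,0,0,0.02,0.01,0.6,0.4,0,0,0,0.02,0.01,1.0,0.4,0,0,0,0.02,0.01,1.4,0.4,0,0,0,0.02,0.01,1.8,0.4,0,0,0,0.02,0.01,2.05,0.4,0,0,0,0.02,0.01,2.15,0.4,0,0,0,0.02,0.01,2.15,0.4])

```text
time: 15.57
ee_pos: [0.4865, 0.3724, 0.0135]
eef_rot: [0.0, 1.0, -0.0, -0.001]
ft_force: [0.5, -0.2, 1.0]
width: 0.0612
grip_force: 0.0
```

Run:
```python
from h import *
avg(4);print(telemetry.read_state()['width'])
```

```text
15.7667 [ 0.2983 -0.3181  0.0246  0.4873  0.3731  0.0151] [ 0.6 -0.8  0.3  0. ]
0.061335783910759514
```

Emit:
drive_tool(series=[0,0,0,0,0,0.03,0,0,0,0,0,0,0.03,-0.3,0,0,0,0,0,0.03,-0.5,0,0,0,0,0,0.03,-0.5,0,0,0,0,0,0.03,-0.5,0,0,0,0,0,0.03,-0.5], grip_force=25)

```text
time: 16.27
ee_pos: [0.4871, 0.3727, 0.0135]
eef_rot: [0.001, 1.0, 0.0, 0.0]
ft_force: [-0.6, 0.2, 0.9]
width: 0.0398
grip_force: 25.0
```

Run:
```python
from h import *
avg(4);s=telemetry.read_state();print(s['width'],s['grip_force'])
```

```text
16.4667 [-0.308  -0.2509  1.0312  0.4871  0.3728  0.0135] [0.4 1.  1.7 1.1]
0.03948109495737799 25.00728411059754
```

Emit:
drive_tool(series=[0,0,0,0,0,-0.4,-0.5,0,0,0,0,0,-1.0,-0.5,0,0,0,0,0,-1.6,-0.5,0,0,1.2,0,-0.5,-2,-0.5,0,0,2.5,0,-1.2,-2,-0.5,0,0,3.9,0,-2,-2,-0.5,0,0,5.3,0.1,-2.8,-2,-0.5,0,0,6.7,0.1,-3.6,-2,-0.5,0,0,8.1,0.1,-4.4,-2,-0.5,0,0,9.4,0.1,-4.9,-2,-0.5])

```text
time: 17.3
ee_pos: [0.4828, 0.1733, 0.0941]
eef_rot: [0.403, 0.915, -0.001, 0.0]
ft_force: [0.3, -0.6, -2.6]
width: 0.0397
grip_force: 25.0
```

Run:
```python
from h import *
s=telemetry.read_state();print(s['width'],s['grip_force'],s['ee_pos'],s['joint_positions'],goal([.4832,.1747,.07],90))
```

```text
0.03972932709021952 24.989614570395133 [0.4828 0.1733 0.0941] [ 0.2134  0.2743 -0.7276  1.8673  0.2078  1.0767  0.1459] [-0.002  0.018  8.49   0.02   0.032  0.602]
```

Emit:
drive_tool(series=[0,0,1.4,0,0,0.1,-0.5,0,0,2.8,0,0,0.2,-0.5,0,0,4.2,0,0.03,0.3,-0.5,0,0,5.6,0.02,0.03,0.4,-0.5,0,0,7,0.02,0.03,0.6,-0.5,0,0,8.3,0.02,0.03,0.8,-0.5,0,0,8.5,0.02,0.03,1.1,-0.5,0,0,8.5,0.02,0.03,1.1,-0.5,0,0,8.5,0.02,0.03,1.1,-0.5])

```text
time: 18.05
ee_pos: [0.4827, 0.1783, 0.0497]
eef_rot: [0.704, 0.71, -0.0, -0.0]
ft_force: [0.4, -0.3, -1.5]
width: 0.0395
grip_force: 25.0
```

Run:
```python
from h import *
avg(4)
s=telemetry.read_state();print(s['width'],s['grip_force'],s['ee_pos'],s['eef_rot'],s['joint_positions'],goal([.4829,.1749,.022],90))
```

```text
18.25 [ 0.0997 -0.6875 -1.3955  0.4834  0.1784  0.0502] [-1.2 -1.7 -0.9 -1.8]
0.03937804834924183 24.995489762804937 [0.4836 0.1783 0.0502] [0.7042 0.71   0.0005 0.0003] [ 0.0931  0.3171 -0.6059  1.9039  0.2153  0.9838 -0.6011] [ 0.013 -0.003  0.096 -0.085 -0.019  0.705]
```

Emit:
drive_tool(series=[0,0,0.1,-0.085,-0.02,0.2,-0.5,0,0,0.1,-0.085,-0.02,0.4,-0.5,0,0,0.1,-0.085,-0.02,0.6,-0.5,0,0,0.1,-0.085,-0.02,0.7,-0.5,0,0,0.1,-0.085,-0.02,0.7,-0.5,0,0,0.1,-0.085,-0.02,0.7,-0.5])

```text
time: 18.75
ee_pos: [0.482, 0.1748, 0.0209]
eef_rot: [0.707, 0.707, -0.0, -0.0]
ft_force: [0.6, -0.3, -1.4]
width: 0.0394
grip_force: 25.0
```

Run:
```python
from h import *
avg(4)
s=telemetry.read_state();print(s['eef_rot'],goal([.4829,.1749,.022],90))
```

```text
18.95 [ 0.6752  0.1484 -1.6391  0.4825  0.1749  0.0215] [-1.1 -1.9 -1.7 -1.9]
[0.7074 0.7068 0.0002 0.0002] [ 0.006 -0.001 -0.011  0.     0.008 -0.009]
```

Emit:
drive_tool(series=[0,0,0,0,0.005,0.04,-0.5,0,0,0,0,0.005,0.08,-0.5,0,0,0,0,0.005,0.12,-0.5,0,0,0,0,0.005,0.15,-0.5,0,0,0,0,0.005,0.15,-0.5])

```text
time: 19.37
ee_pos: [0.4824, 0.1746, 0.015]
eef_rot: [0.707, 0.707, -0.0, -0.0]
ft_force: [0.3, 0.3, -1.8]
width: 0.0396
grip_force: 25.0
```

Run:
```python
from h import *
avg(4)
```

```text
19.5667 [ 0.1507 -0.1212 -1.3421  0.4825  0.1747  0.0153] [-1.4 -2.1 -0.9 -0.9]
```

Emit:
drive_tool(series=[0,0,0,0,0,0.03,-0.5,0,0,0,0,0,0.06,-0.5,0,0,0,0,0,0.09,-0.5,0,0,0,0,0,0.11,-0.5,0,0,0,0,0,0.11,-0.5])

```text
time: 19.98
ee_pos: [0.4825, 0.1747, 0.0108]
eef_rot: [0.707, 0.707, -0.0, -0.0]
ft_force: [-0.3, -0.8, -1.6]
width: 0.0392
grip_force: 25.0
```

Run:
```python
from h import *
avg(4)
```

```text
20.1833 [ 0.0455  0.1978 -1.3908  0.4825  0.1747  0.0109] [-1.7 -0.6 -1.3 -1.9]
```

Emit:
drive_tool(series=[0,0,0,0,0,0.01,-0.5,0,0,0,0,0,0.02,-0.5,0,0,0,0,0,0.02,-0.5,0,0,0,0,0,0.02,-0.5])

```text
time: 20.52
ee_pos: [0.4826, 0.1747, 0.0104]
eef_rot: [0.708, 0.707, -0.0, 0.0]
ft_force: [-2.6, -1.3, 4.3]
width: 0.0394
grip_force: 25.0
```

Run:
```python
from h import *
avg(4)
```

```text
20.7167 [-1.561  -1.4416  5.5187  0.4826  0.1747  0.0104] [5.3 5.4 6.3 5.1]
```

Bottomed at 5.5 N with ee_z 0.0104, so the foot's underside is at 0.006, fully home. I release, rise and close for the proving press.

Emit:
drive_tool(series=[0,0,0,0,0,-0.01,-0.1,0,0,0,0,0,-0.01,0.2,0,0,0,0,0,-0.01,0.4,0,0,0,0,0,-0.01,0.4,0,0,0,0,0,-0.01,0.4,0,0,0,0,0,-0.01,0.4])

```text
time: 21.22
ee_pos: [0.4826, 0.1747, 0.0105]
eef_rot: [0.707, 0.707, 0.0, 0.0]
ft_force: [0.3, -0.7, 1.0]
width: 0.059
grip_force: 0.0
```

Run:
```python
from h import *
avg(4);print(telemetry.read_state()['width'])
```

```text
21.4167 [-0.0552  0.1764 -0.0992  0.4826  0.1747  0.0105] [-0.3 -1.   0.5  0.4]
0.06062415460782906
```

Emit:
drive_tool(series=[0,0,0,0,0,-0.2,0.4,0,0,0,0,0,-0.6,0.4,0,0,0,0,0,-1.1,0.4,0,0,0,0,0,-1.6,0.4,0,0,0,0,0,-1.7,-0.5,0,0,0,0,0,-1.7,-1,0,0,0,0,0,-1.7,-1,0,0,0,0,0,-1.7,-1,0,0,0,0,0,-1.7,-1,0,0,0,0,0,-1.7,-1])

```text
time: 22.25
ee_pos: [0.482, 0.1745, 0.0777]
eef_rot: [0.707, 0.707, -0.001, -0.0]
ft_force: [0.1, 0.4, -1.1]
width: 0.0291
grip_force: 0.0
```

Run:
```python
from h import *
s=telemetry.read_state();print(s['width'],s['ee_pos'],goal([.4827,.1746,.0495],90))
c=get_calibration("wrist"); b=camera("wrist"); cv2.imwrite("pics/w5.png",b[:,:,::-1]); np.save("c5.npy",c,allow_pickle=True); print(proj("wrist",[[.4827,.1746,.055],[.4827,.1746,.04]],c))
```

```text
0.02907631829895799 [0.482  0.1745 0.0777] [-0.016  0.004 -0.012  0.002  0.018  0.706]
[[319.5992 230.6738]
 [319.5458 222.5511]]
```

Emit:
drive_tool(series=[0,0,0,0,0.01,0,-1,0,0,0,0,0.01,0,-1,0,0,0,0,0.01,0,-1,0,0,0,0,0.01,0.15,-1,0,0,0,0,0.01,0.35,-1,0,0,0,0,0.01,0.55,-1,0,0,0,0,0.01,0.67,-1,0,0,0,0,0.01,0.68,-1,0,0,0,0,0.01,0.68,-1])

```text
time: 23.05
ee_pos: [0.4826, 0.1747, 0.0508]
eef_rot: [0.707, 0.707, -0.0, -0.0]
ft_force: [0.3, -0.3, -0.4]
width: 0.0002
grip_force: 0.0
```

Run:
```python
from h import *
avg(4);print(telemetry.read_state()['width'])
```

```text
23.25 [-0.1358 -0.088   0.4888  0.4831  0.1748  0.0515] [0.8 0.8 0.4 0. ]
0.00042734567773213136
```

Emit:
drive_tool(series=[0,0,0,0,0,0.05,-1,0,0,0,0,0,0.1,-1,0,0,0,0,0,0.11,-1,0,0,0,0,0,0.11,-1])

```text
time: 23.58
ee_pos: [0.4833, 0.1748, 0.0471]
eef_rot: [0.708, 0.707, 0.0, 0.0]
ft_force: [1.2, -0.1, 2.2]
width: 0.0004
grip_force: 1.3
```

Run:
```python
from h import *
avg(5)
```

```text
23.8333 [ 0.5776 -0.1091  2.7295  0.4832  0.1748  0.0471] [3.1 2.3 3.1 2.1 3.1]
```

Emit:
drive_tool(series=[0,0,0,0,0,0.05,-1,0,0,0,0,0,0.1,-1,0,0,0,0,0,0.13,-1,0,0,0,0,0,0.13,-1,0,0,0,0,0,0.13,-1])

```text
time: 24.25
ee_pos: [0.4832, 0.1748, 0.0419]
eef_rot: [0.707, 0.707, 0.0, 0.0]
ft_force: [0.9, -0.7, 6.8]
width: 0.0005
grip_force: 3.1
```

Run:
```python
from h import *
avg(6)
```

```text
24.55 [ 0.2111 -0.0458  6.2664  0.4833  0.1748  0.0419] [6.3 5.9 6.  6.  7.6 5.9]
```

Emit:
drive_tool(series=[0,0,0,0,0,-0.1,-1,0,0,0,0,0,-0.3,-1,0,0,0,0,0,-0.8,-1,0,0,0,0,0,-1.6,-1,0,0,0,0,0,-2.5,-1,0,0,0,-1.0,0,-3.5,-1,0,0,0,-2.0,0,-4.0,-1,0,0,0,-2.0,0,-4.0,-1,0,0,0,-2.0,0,-4.0,-1])

```text
time: 25.3
ee_pos: [0.4839, 0.0907, 0.2042]
eef_rot: [0.709, 0.705, 0.001, 0.002]
ft_force: [1.1, -0.8, 0.4]
width: 0.0003
grip_force: 0.0
```

Run:
```python
from h import *
avg(3); s=telemetry.read_state(); c=get_calibration("wrist"); im=camera("wrist")[:,:,::-1]; print(s['ee_pos'])
for P in [[.4831,.1745,.040],[.419,.3691,.043],[.5569,.3762,.043]]:
    u,v=proj("wrist",[P],c)[0].round().astype(int); h=30; print(u,v)
    if not(h<u<640-h and h<v<235): continue
    g=im[v-h:v+h,u-h:u+h].astype(int); m=((g.min(2)>150)&(np.ptp(g,axis=2)<40)).astype(np.uint8)
    k,_=cv2.findContours(m,cv2.RETR_EXTERNAL,cv2.CHAIN_APPROX_NONE); k=max(k,key=cv2.contourArea)
    (x,y),a,t=cv2.fitEllipse(cv2.convexHull(k)); print(a,ray("wrist",x+u-h,y+v-h,P[2],c))
```

```text
25.45 [-0.608   0.4776 -0.4192  0.4826  0.0942  0.202 ] [-0.8  0.1 -0.6]
[0.4822 0.0953 0.2013]
319 105
(38.519412994384766, 39.8040657043457) [0.4827 0.1746 0.04  ]
240 -144
410 -156
```

```bash
python3 -c "
from bench import r
print(r.close_job())"
```

```text
the job is handed in; nothing more can be done
None
```

Job handed in: I pressed all three buttons about 6 mm, near to far (3.6, 6.5 and 10.9 N), then set the sound middle foot in the base plate socket and proved it with a press of about 6 mm at 6.3 N; its underside is at the socket floor, and the other two feet were left in their recesses.

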